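# Park the microscope objectives by height

## Robot

A 6-joint arm with a two-finger parallel gripper is mounted at the origin on the work surface. World frame = base frame: x ahead of the robot, y to its left, z up, the work surface at z = 0. Lengths are in m, angles in degrees, forces in N, time in s.
With the tool pointing down it reaches from about 0.35 to 0.875 m from the base axis. Payload 4.2 kg.
Tool frame: the origin (TCP) lies midway between the tips of the shut fingers; the grasp point (between the pads) lies 19 mm behind it; z points along the fingers, y is the line along which they close (so a half turn about z gives the same grasp; the last joint's range is limited). The gripper opens to 87 mm and grips with 3 to 60 N. Pads are 19 mm wide; open, the fingers measure 117 mm over their backs; the gripper's body (75 mm by 190 mm) begins 51 mm behind the grasp point.
Start: joints at [-52.047, 22.042, 0.453, 0, -68.411, -14.817], TCP at [0.246, -0.575, 0.223] pointing down, gripper open.
Joint ranges: [-179.83, 179.83], [-69.29, 118.12], [-61.27, 80.66], [-181.25, 117.63], [-171.15, -9.14], [-177.46, 177.46]. Speed limits (degrees/s): [159.86, 159.86, 180, 180, 180, 180].

## Interface

Orientations are given as a 3x3 rotation matrix whose columns are the frame's x, y, z axes.
In Python, from station import r, vision, workorder gives the robot as it stands (r), with the cameras (vision) and the job (workorder).
- The arm moves only by the tool nudge_tcp, called by a JSON object that holds its "op" and its "data", one argument or row to a line. Schema: {"type":"object","properties":{"steps":{"type":"object","properties":{"jaw":{"type":"array","items":{"type":"number"},"minItems":1,"maxItems":8},"dx":{"type":"array","items":{"type":"number"},"minItems":1,"maxItems":8},"dy":{"type":"array","items":{"type":"number"},"minItems":1,"maxItems":8},"dz":{"type":"array","items":{"type":"number"},"minItems":1,"maxItems":8},"wx":{"type":"array","items":{"type":"number"},"minItems":1,"maxItems":8},"wy":{"type":"array","items":{"type":"number"},"minItems":1,"maxItems":8},"wz":{"type":"array","items":{"type":"number"},"minItems":1,"maxItems":8}},"additionalProperties":false,"required":["jaw","dx","dy","dz","wx","wy","wz"]},"only":{"type":"string"},"quiet":{"type":"boolean"},"lines":{"type":"string"}},"required":["steps"],"additionalProperties":false}. steps is an object with one list for each field, all of the same length, 1 to 8, a row being the entries at one place: jaw (the opening from 0.0 (shut) to 1.0 (fully open)), dx, dy, dz (the shift in m), wx, wy, wz (a rotation vector in degrees); each row is the pose to reach, as a shift and turn from the pose commanded when the call began, along the tool's axes at that moment; what a row does not reach only later rows make up. A row lasts 1/10 s, in which the tool goes at most 0.05 m and 8.59 degrees, less where a joint would pass 70% of its speed; a pose out of reach is approached as far as the arm can. The fingers move at their own pace and stop on an object; the grip force is fixed at half the most. Time passes only in rows, so rows that do not move let the fingers close. The tool returns the time, the measured TCP pose, the force, the opening and the grip force at its end. only (a regular expression) keeps the lines of the reply that match it, lines (a string "A,B") keeps lines A to B, and quiet returns only ok. Input that does not fit is refused with a message, and nothing moves.
- r.sense(): the state, without advancing time (a new reading comes with each control period).
- vision.capture(name): name is "side" or "top"; returns a dict with "pixels" (420x560x3 uint8, red, green, blue), "z_map" (420x560 float32, m along the optical axis (not along the pixel's ray), 0 where there is no reading), "K" (3x3 intrinsics, pixels), "world_from_camera" (4x4, takes a point from camera to world coordinates). Camera axes: x right, y up, looking along -z (the intrinsics and any distortion apply to the point x, -y, -z); pixel columns grow to the right and rows downward; lengths in m; the calibration is good to about 2 mm. A picture is of the moment at which its call begins.
- workorder.finish_job(): hands the job in; it is judged then, once.
The state is a dict: "time_s": time; "joints": joint angles; "joint_velocities": joint speeds; "effort": joint torques, N m; "tcp_pos": TCP position; "ee_rot": TCP orientation; "wrist_force": force on the tool from outside, world axes, zero at the start; "moment": the same for the moment, N m; "gripper_width": opening from 0.0 (shut) to 1.0 (fully open); "gripper_force": force on a finger pad.
Only numpy, scipy, OpenCV 4.12 (cv2) and the standard library are available. Lean on these libraries where they do the work, as an engineer would, in place of code of your own. Each camera call takes 0.05 s, during which the arm holds its last target. There are 200 camera calls.

## Task

Park the four loose microscope objectives on the aluminium rail, one standing centred on each round pad, in order of height: the tallest on the pad next to the steel index post, the shortest on the pad farthest from it. Never let an objective tip over, and leave the amber jar standing where it is.

Things in the scene. Friction and masses are not known exactly. Their poses are not given: they have to be found in the camera images.
- objective_78: the tallest microscope objective: a loose aluminium barrel, 78 mm tall and 30 mm in diameter, standing upright on the bench, tapering above to a round front lens 11 mm across on top; the barrel is straight-sided from the bottom to 48 mm up. About 210 g (varies by 20%). Origin at the centre of its underside, z up along its axis.
- objective_64: the second tallest microscope objective: a loose aluminium barrel, 64 mm tall and 32 mm in diameter, standing upright on the bench, tapering above to a round front lens 15 mm across on top; the barrel is straight-sided from the bottom to 40 mm up. About 170 g (varies by 20%). Origin at the centre of its underside, z up along its axis.
- objective_50: the second shortest microscope objective: a loose aluminium barrel, 50 mm tall and 34 mm in diameter, standing upright on the bench, tapering above to a round front lens 19 mm across on top; the barrel is straight-sided from the bottom to 31 mm up. About 130 g (varies by 20%). Origin at the centre of its underside, z up along its axis.
- objective_36: the shortest microscope objective: a loose aluminium barrel, 36 mm tall and 36 mm in diameter, standing upright on the bench, tapering above to a round front lens 23 mm across on top; the barrel is straight-sided from the bottom to 27 mm up. About 90 g (varies by 20%). Origin at the centre of its underside, z up along its axis.
- pad_a: one of four identical fixed round black pads (46 mm diameter, 4 mm thick, thin grey ring on top) in a straight row at 75 mm spacing along the aluminium rail, a fixed bar 62 x 380 mm, 12 mm thick, flat on the bench. The letters follow no order. Origin: centre of the pad's underside, 12 mm above the bench; the pad's top is 16 mm above the bench. y runs along the row, x across it.
- pad_b: one of four identical fixed round black pads (46 mm diameter, 4 mm thick, thin grey ring on top) in a straight row at 75 mm spacing along the aluminium rail, a fixed bar 62 x 380 mm, 12 mm thick, flat on the bench. The letters follow no order. Origin: centre of the pad's underside, 12 mm above the bench; the pad's top is 16 mm above the bench. y runs along the row, x across it.
- pad_c: one of four identical fixed round black pads (46 mm diameter, 4 mm thick, thin grey ring on top) in a straight row at 75 mm spacing along the aluminium rail, a fixed bar 62 x 380 mm, 12 mm thick, flat on the bench. The letters follow no order. Origin: centre of the pad's underside, 12 mm above the bench; the pad's top is 16 mm above the bench. y runs along the row, x across it.
- pad_d: one of four identical fixed round black pads (46 mm diameter, 4 mm thick, thin grey ring on top) in a straight row at 75 mm spacing along the aluminium rail, a fixed bar 62 x 380 mm, 12 mm thick, flat on the bench. The letters follow no order. Origin: centre of the pad's underside, 12 mm above the bench; the pad's top is 16 mm above the bench. y runs along the row, x across it.
- post: the fixed steel index post, 40 mm tall and 18 mm in diameter with a waist, standing on the parking rail at one end of the row, in line with the pads, 56 mm from the centre of the nearest pad (the other end of the rail has only a flat steel button 4 mm high). Origin at the centre of its underside, on the rail's top.
- bottle: a loose amber jar with a white cap, 85 mm tall and 52 mm in diameter, standing on the bench beside the work, not to be disturbed. Origin at the centre of its underside.

How it is judged:
By the outcome, as a careful person would: the job done as asked, in the order asked, and still so for the second after the job is handed in, with the robot touching nothing.
It also fails if it takes over 99 s, if anything falls off the work surface, if the arm or the gripper's body presses on something with over 40 N, if the wrist force passes 120 N, or if a joint passes its speed limit or range.

## Working session

There is one attempt and no reset: what is moved stays moved. The work goes in short steps, Python scripts to look and compute and a tool call to move; the robot and the scene stay as the last step left them, time stands still between calls to the robot, and variables do not carry over. Pictures are saved under pics/ and viewed, at most 14 in all, crops included, and the job is handed in when it is done.

```bash
ls; mkdir -p pics
```

Run:
```python
from station import r, vision, workorder
import cv2,numpy as np
s=r.sense();print(s['time_s'],s['tcp_pos'],s['ee_rot'],s['gripper_width'])
for n in('side','top'):
    c=vision.capture(n);cv2.imwrite(f'pics/{n}0.png',c['pixels'][:,:,::-1]);np.savez(f'{n}0.npz',**c)
    print(n,np.round(c['K'],1).tolist(),np.round(c['world_from_camera'],3).tolist(),[k for k in c],(c['z_map']>0).mean())
```

```text
pics
station.py
0.0 [ 0.24536488 -0.57417495  0.22145901] [[-9.19637883e-01 -3.92766164e-01 -9.51314831e-04]
 [-3.92767302e-01  9.19635804e-01  1.95838711e-03]
 [ 1.05674986e-04  2.17465234e-03 -9.99997630e-01]] 0.9948191661834146
side [[469.9, 0.0, 273.2], [0.0, 469.9, 211.0], [0.0, 0.0, 1.0]] [[-0.755, 0.459, -0.468, 0.034], [-0.655, -0.547, 0.521, 0.627], [-0.017, 0.7, 0.714, 0.827], [0.0, 0.0, 0.0, 1.0]] ['pixels', 'z_map', 'K', 'world_from_camera'] 0.9959353741496598
top [[476.8, 0.0, 279.6], [0.0, 476.8, 204.2], [0.0, 0.0, 1.0]] [[-0.004, 0.997, -0.082, 0.466], [-1.0, -0.004, -0.001, 0.073], [-0.001, 0.082, 0.997, 1.107], [0.0, 0.0, 0.0, 1.0]] ['pixels', 'z_map', 'K', 'world_from_camera'] 0.9960204081632653
```

View pics/side0.png

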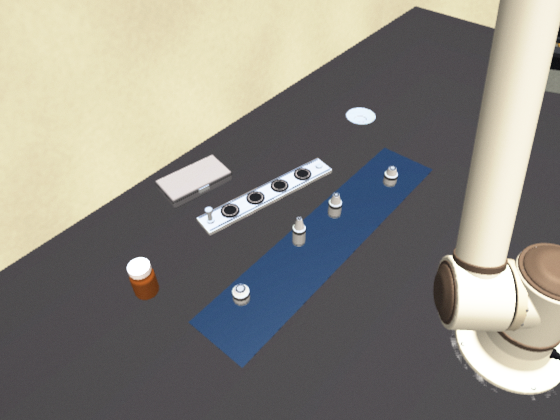

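View pics/top0.png

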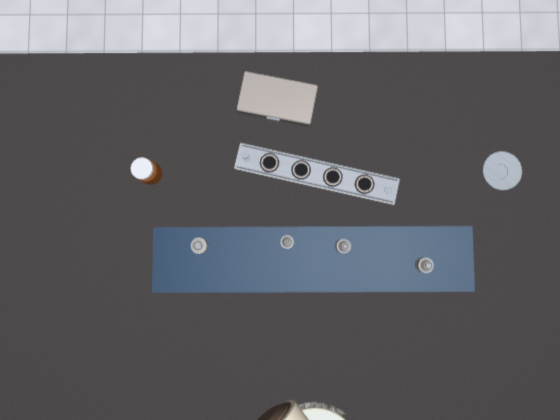

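Side view: post at (209,212) at the left rail end, pads at (230,210)–(302,174), and objectives at (240,292) short, (299,230) tall, (335,202) and (391,173). Top view: post at (246,157), pads at (269,162)–(364,184), objectives at (198,245), (287,242), (344,246) and (426,265), jar at (145,170).

Create vis.py:
```python
import numpy as np,cv2
def world(c):
    z=c['z_map'];K=c['K'];T=c['world_from_camera'];v,u=np.indices(z.shape)
    p=np.stack([(u-K[0,2])/K[0,0]*z,-(v-K[1,2])/K[1,1]*z,-z],-1)
    return p@T[:3,:3].T+T[:3,3]
def ray(c,uv):
    K=c['K'];T=c['world_from_camera'];d=T[:3,:3]@np.array([(uv[0]-K[0,2])/K[0,0],-(uv[1]-K[1,2])/K[1,1],-1]);return T[:3,3],d/np.linalg.norm(d)
def plane(c,uv,z):
    o,d=ray(c,uv);return o+d*(z-o[2])/d[2]
def tri(c1,a,c2,b):
    o1,d1=ray(c1,a);o2,d2=ray(c2,b)
    A=np.stack([d1,-d2],1);t=np.linalg.lstsq(A,o2-o1,rcond=None)[0]
    p,q=o1+t[0]*d1,o2+t[1]*d2;return (p+q)/2,np.linalg.norm(p-q)
def blobs(m,lo,hi):
    n,l,s,ce=cv2.connectedComponentsWithStats(m.astype(np.uint8))
    return [(i,l==i,s[i],ce[i]) for i in range(1,n) if lo<s[i,4]<hi]
```

Run:
```python
from vis import *
C={n:dict(np.load(n+'0.npz')) for n in('side','top')}
for n,c in C.items():
    P=world(c);rgb=c['pixels'].astype(int);R,G,B=rgb[...,0],rgb[...,1],rgb[...,2]
    print(n,'mat z',np.median(P[...,2][(B>R+40)]))
    reg=(P[...,0]>.3)&(P[...,0]<.75)&(P[...,1]>-.35)&(P[...,1]<.45)
    for i,m,s,ce in blobs(reg&(P[...,2]>.006),15,6000):
        q=P[m];h=np.percentile(q[:,2],98);t=q[q[:,2]>h-.004]
        print(' hi',s.tolist(),ce.round(1),'h',h.round(4),'topxy',t[:,:2].mean(0).round(4),len(t),'mid',((q.min(0)+q.max(0))/2)[:2].round(4),'ext',np.ptp(q,axis=0).round(3))
    dark=(rgb.max(-1)<60)&(P[...,2]>.010)&reg
    for i,m,s,ce in blobs(dark,30,900): print(' pad',s.tolist(),ce.round(1),plane(c,ce,.016).round(4),'z',np.median(P[...,2][m]).round(4))
sc=lambda n,x,y,w,h,k:cv2.resize(C[n]['pixels'][y:y+h,x:x+w,::-1],None,fx=k,fy=k,interpolation=cv2.INTER_CUBIC)
cv2.imwrite('pics/z.png',np.vstack([sc('top',180,140,260,140,3),sc('side',195,140,260,60,3)])[:600])
```

```text
side mat z -0.0025041600674519104
 hi [197, 159, 135, 75, 2514] [261.6 195.9] h 0.0392 topxy [0.6612 0.1544] 53 mid [ 0.6235 -0.01  ] ext [0.144 0.382 0.046]
 hi [384, 166, 14, 19, 205] [390.8 175.4] h 0.0496 topxy [ 0.4134 -0.2502] 31 mid [ 0.4126 -0.2475] ext [0.033 0.03  0.044]
 hi [202, 170, 31, 22, 199] [219.9 179.6] h 0.0286 topxy [0.7453 0.0292] 46 mid [0.7426 0.0498] ext [0.015 0.097 0.026]
 hi [328, 193, 14, 24, 247] [335.  205.2] h 0.0626 topxy [ 0.4561 -0.0653] 26 mid [ 0.4553 -0.0639] ext [0.032 0.03  0.058]
 hi [293, 217, 13, 28, 288] [298.9 231.6] h 0.0759 topxy [0.4667 0.0609] 22 mid [0.4664 0.0613] ext [0.031 0.03  0.073]
 hi [127, 258, 32, 42, 942] [142.5 278.1] h 0.0841 topxy [0.627  0.3747] 309 mid [0.6258 0.3756] ext [0.052 0.05  0.08 ]
 hi [232, 284, 18, 21, 285] [240.8 293.8] h 0.0355 topxy [0.4592 0.2602] 87 mid [0.4599 0.2597] ext [0.037 0.036 0.031]
 pad [297, 170, 11, 7, 49] [301.9 173. ] [ 0.5993 -0.1184  0.016 ] z 0.0133
 pad [274, 182, 11, 6, 53] [279.1 184.5] [ 0.6163 -0.0459  0.016 ] z 0.0131
 pad [250, 194, 11, 7, 60] [254.8 196.8] [0.6332 0.0274 0.016
[... 570 characters left out ...]
0.0591] ext [0.029 0.029 0.039]
 hi [191, 238, 17, 16, 222] [198.9 245.5] h 0.0399 topxy [0.4621 0.2513] 61 mid [0.4619 0.1741] ext [0.034 0.201 1.101]
 hi [334, 239, 17, 15, 191] [342.4 246.1] h 0.0668 topxy [ 0.4604 -0.0564] 39 mid [ 0.4597 -0.0046] ext [0.031 0.156 1.101]
 hi [415, 258, 19, 15, 227] [423.8 265. ] h 0.0543 topxy [ 0.4168 -0.251 ] 45 mid [ 0.416  -0.2513] ext [0.032 0.034 0.049]
 pad [264, 157, 11, 11, 98] [269. 162.] [0.6536 0.0981 0.016 ] z 0.0168
 pad [295, 164, 12, 11, 100] [300.8 169.1] [0.6369 0.0248 0.016 ] z 0.0167
 pad [327, 171, 12, 11, 98] [332.3 176.3] [ 0.6198 -0.0478  0.016 ] z 0.0172
 pad [359, 179, 11, 11, 99] [364.1 183.6] [ 0.6026 -0.1208  0.016 ] z 0.0175
```

View pics/z.png

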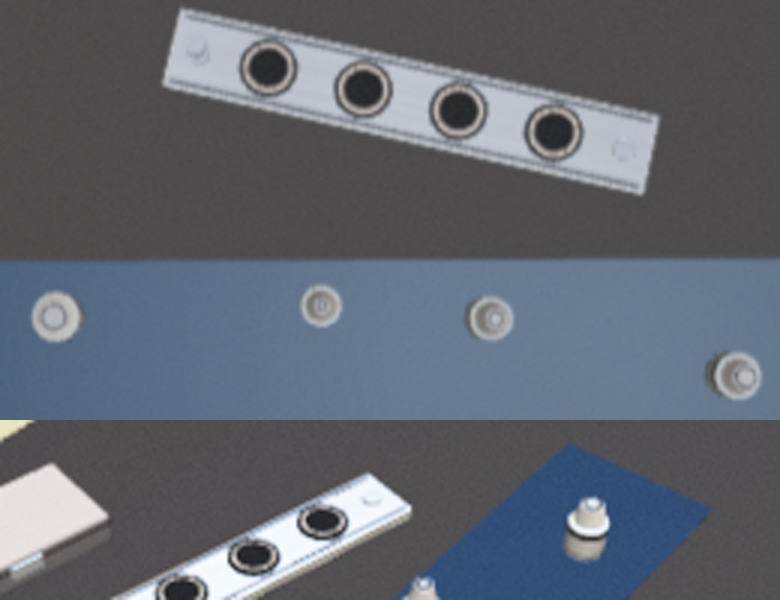

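The crop shows four dark pad discs, each with a grey ring. The four objectives are clearly distinct, and their lenses lean outward from the image centre. The depth heights (36/50/64/78) agree with the sizes given. Next I'll refine the axes from the silhouettes.

Add to vis.py:
```python
H={78:(30,48),64:(32,40),50:(34,31),36:(36,27)}
def axis_line(c,m):
    # vertical plane through camera centre and body axis: mid-azimuth of silhouette
    v,u=np.nonzero(m);D=np.array([ray(c,(a+du,b+dv))[1] for a,b in zip(u,v) for du,dv in((-.5,0),(.5,0),(0,-.5),(0,.5))])
    a0=np.arctan2(*D[:,:2].sum(0)[::-1]);a=(np.arctan2(D[:,1],D[:,0])-a0+np.pi)%(2*np.pi)-np.pi
    return a0+(a.min()+a.max())/2,c['world_from_camera'][:3,3]
def objmask(c,xy,base,rad=.05):
    P=np.nan_to_num(world(c));rgb=c['pixels'].astype(int)
    return rgb,P
```

Run:
```python
from vis import *
C={n:dict(np.load(n+'0.npz')) for n in('side','top')}
seeds={'side':{78:(299,231),64:(335,205),50:(391,175),36:(241,293)},'top':{78:(287,242),64:(344,246),50:(425,265),36:(198,245)}}
cs=[]
for h in H:
    L=[];out=[];row=[]
    for n,c in C.items():
        x,y=seeds[n][h];w=c['pixels'][y-22:y+23,x-22:x+23]
        row.append(cv2.resize(w[:,:,::-1],(200,200),interpolation=cv2.INTER_NEAREST))
        # not-mat: far from the mat hue
        lab=cv2.cvtColor(c['pixels'],cv2.COLOR_RGB2LAB).astype(int);mat=np.median(lab[y-22:y+23,x-22:x+23][[0,-1]].reshape(-1,3),0)
        m=np.zeros(lab.shape[:2],bool);d=np.hypot(lab[...,1]-mat[1],lab[...,2]-mat[2])
        m[y-22:y+23,x-22:x+23]=(d>np.hypot(mat[1]-128,mat[2]-128)*.5)[y-22:y+23,x-22:x+23]
        i,m,s,ce=max(blobs(m,30,2000),key=lambda b:b[2][4])
        row.append(cv2.resize(m[y-22:y+23,x-22:x+23].astype(np.uint8)*255,(200,200),interpolation=cv2.INTER_NEAREST)[...,None].repeat(3,2))
        a,o=axis_line(c,m);L.append((a,o))
        if n=='top':
            cen=plane(c,ce,H[h][1]/2000)
            us=np.nonzero(m.any(0))[0];vs=np.nonzero(m.any(1))[0]
            out.append(('ctr',ce.round(1),s.tolist(),cen[:2].round(4)))
            u0,u1=us[0]-.5,us[-1]+.5;vm=ce[1]
            zl,zr=(0,H[h][1]/1e3) if (u0+u1)/2>280 else (H[h][1]/1e3,0)
            pl,pr=plane(c,(u0,vm),zl),plane(c,(u1,vm),zr)
            out.append(('ext y',((pl+pr)/2)[1].round(4),'dia',(pl-pr)[1].round(4)))
        else: out.append(('side',s.tolist(),ce.round(1)))
    n=lambda a:np.array([-np.sin(a),np.cos(a)])
    A=np.array([n(a) for a,_ in L]);b=[n(a)@o[:2] for a,o in L]
    print(h,*out,'axis xy',np.linalg.solve(A,b).round(4),'side-line off of ctr',(n(L[0][0])@(cen[:2]-L[0][1][:2])).round(4))
    cs.append(np.hstack(row))
cv2.imwrite('pics/obj.png',cv2.resize(np.vstack(cs),None,fx=.75,fy=.75))
```

```text
78 ('side', [277, 209, 38, 38, 947], array([292.2, 224.4])) ('ctr', array([287. , 245.7]), [265, 227, 45, 38, 1646], array([0.4608, 0.0577])) ('ext y', np.float64(0.0588), 'dia', np.float64(0.1011)) axis xy [0.4663 0.0762] side-line off of ctr -0.0158
64 ('side', [313, 183, 31, 36, 741], array([327.6, 197.5])) ('ctr', array([344. , 247.6]), [322, 227, 45, 42, 1828], array([ 0.456 , -0.0717])) ('ext y', np.float64(-0.0708), 'dia', np.float64(0.0968)) axis xy [ 0.4574 -0.0301] side-line off of ctr -0.0237
50 ('side', [383, 166, 15, 21, 246], array([390.2, 176.6])) ('ctr', array([423.7, 264.8]), [415, 258, 18, 15, 221], array([ 0.4163, -0.2528])) ('ext y', np.float64(-0.2521), 'dia', np.float64(0.0316)) axis xy [ 0.4159 -0.2543] side-line off of ctr 0.0009
36 ('side', [231, 284, 19, 22, 333], array([240.7, 294.4])) ('ctr', array([198. , 245.6]), [176, 223, 45, 45, 1916], array([0.4616, 0.261 ])) ('ext y', np.float64(0.2603), 'dia', np.float64(0.0982)) axis xy [0.4625 0.258 ] side-line off of ctr 0.0017
```

View pics/obj.png

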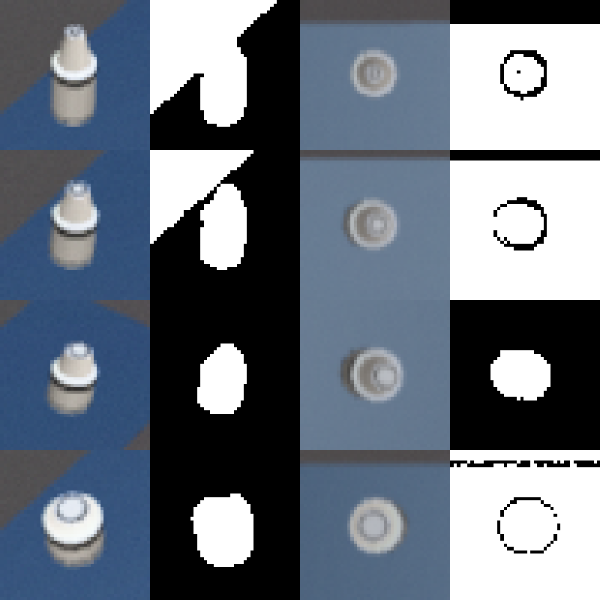

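The crops show the axis-symmetric barrels clearly, but the masks leaked onto the desk, which is also neutral grey. I'll use a neutral-and-bright mask instead.

Create loc.py:
```python
from vis import *
seeds={'side':{78:(299,231),64:(335,205),50:(391,175),36:(241,293)},'top':{78:(287,242),64:(344,246),50:(425,265),36:(198,245)}}
def mask(c,x,y):
    p=c['pixels'].astype(int);w=np.zeros(p.shape[:2],bool);w[y-20:y+21,x-20:x+21]=1
    br=p[...,2]-p[...,0];ref=np.percentile(br[w],75)
    m=w&(br<.55*ref)&(p.max(-1)>95)
    return max(blobs(m,30,2000),key=lambda b:b[2][4])
```

Run:
```python
from loc import *
C={n:dict(np.load(n+'0.npz')) for n in('side','top')}
nn=lambda a:np.array([-np.sin(a),np.cos(a)])
ims=[]
for h in H:
    L=[];row=[]
    for n,c in C.items():
        x,y=seeds[n][h];i,m,s,ce=mask(c,x,y);L.append(axis_line(c,m))
        row.append(cv2.resize(m[y-22:y+23,x-22:x+23].astype(np.uint8)*255,(150,150)))
        us=np.nonzero(m.any(0))[0];vs=np.nonzero(m.any(1))[0]
        if n=='top':
            b,(zs)=s,H[h][1]/1e3
            lo,hi=(0,zs)
            zl,zr=(lo,hi) if ce[0]>275 else (hi,lo)
            pl,pr=plane(c,(b[0]-.5,ce[1]),zl),plane(c,(b[0]+b[2]-.5,ce[1]),zr)
            pu,pd=plane(c,(ce[0],b[1]-.5),zs),plane(c,(ce[0],b[1]+b[3]-.5),zs)
            T=np.array([(pu[0]+pd[0])/2,(pl[1]+pr[1])/2])
            print(h,'top',s.tolist(),T.round(4),'dia',((pl-pr)[1]).round(4),(pu-pd)[0].round(4))
        else:
            vb=s[1]+s[3]-.5; top=s[1]-.5
            # near bottom edge at radius R toward camera, on the bench
            q=plane(c,(ce[0],vb),0)[:2];o=c['world_from_camera'][:2,3];d=(q-o)/np.linalg.norm(q-o)
            a=L[-1][0];S=o+np.array([np.cos(a),np.sin(a)])*(np.linalg.norm(q-o)+H[h][0]/2000)
            # height: ray of silhouette top where it passes the axis (top far lens edge ~ axis)
            oo,dd=ray(c,(ce[0],top));t=np.linalg.norm(S-o)/np.linalg.norm(dd[:2]);z=oo[2]+dd[2]*t
            print(h,'side',s.tolist(),S.round(4),'height~',z.round(3))
    A=np.array([nn(a) for a,_ in L]);b=[nn(a)@o[:2] for a,o in L]
    print('   axes',np.linalg.solve(A,b).round(4),'avg',((S+T)/2).round(4),'diff',(T-S).round(4));ims.append(np.hstack(row))
cv2.imwrite('pics/m.png',np.vstack(ims))
for a,b in (((301.9,173.),(364.1,183.6)),((279.1,184.5),(332.3,176.3)),((254.8,196.8),(300.8,169.1)),((229.7,209.4),(269.,162.))):
    p,e=tri(C['side'],a,C['top'],b);print('pad tri',p.round(4),e.round(4))
```

```text
78 side [292, 216, 14, 31, 338] [0.4666 0.0611] height~ 0.087
78 top [280, 235, 14, 14, 154] [0.4701 0.0591] dia 0.0311 0.0309
   axes [0.4906 0.0298] avg [0.4684 0.0601] diff [ 0.0035 -0.002 ]
64 side [327, 192, 15, 27, 286] [ 0.4581 -0.0635] height~ 0.074
64 top [335, 239, 16, 15, 189] [ 0.4597 -0.0681] dia 0.0311 0.0333
   axes [ 0.46   -0.0667] avg [ 0.4589 -0.0658] diff [ 0.0016 -0.0045]
50 side [383, 166, 15, 21, 233] [ 0.4143 -0.2507] height~ 0.054
50 top [415, 257, 18, 16, 209] [ 0.4176 -0.2521] dia 0.0316 0.0356
   axes [ 0.4163 -0.2553] avg [ 0.416  -0.2514] diff [ 0.0033 -0.0014]
36 side [232, 284, 18, 22, 313] [0.4605 0.2592] height~ 0.051
36 top [191, 237, 17, 17, 234] [0.4631 0.2584] dia 0.0343 0.0382
   axes [0.4629 0.2571] avg [0.4618 0.2588] diff [ 0.0026 -0.0008]
pad tri [ 0.6027 -0.1218  0.0118] 0.001
pad tri [ 0.6197 -0.0487  0.0122] 0.0017
pad tri [0.6372 0.0242 0.0113] 0.0011
pad tri [0.6535 0.0977 0.0127] 0.002
```

View pics/m.png

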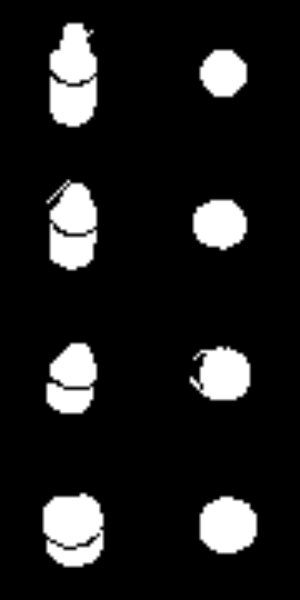

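The two views agree apart from a steady offset of about (3,-2) mm, and the sizes, spacing and pad height (about 12–16 mm) fit. I'll use the averages of the two views. Next is a helper that gives deltas in tool axes.

Create go.py:
```python
import sys,numpy as np
from station import r, vision, workorder
from scipy.spatial.transform import Rotation as Ro
# target: x y z (tip); tool y axis along (.9745,-.2246) (across rail) or its opposite
s=r.sense();R=np.array(s['ee_rot']);p=np.array(s['tcp_pos'])
y=np.array([-.9745,.2246,0]);z=np.array([0,0,-1.]);T=np.stack([np.cross(y,z),y,z],1)
print('t',round(s['time_s'],2),'at',p.round(4),'F',np.round(s['wrist_force'],1),'w',round(s['gripper_width'],3),round(s['gripper_force'],1))
for a in sys.argv[1:]:
    t=np.array(eval(a));print(a,'d',(R.T@(t-p)).round(4),'rv',Ro.from_matrix(R.T@T).as_rotvec(degrees=True).round(2))
```

```bash
python3 go.py .4684,.0601,.16
```

```text
t 0.1 at [ 0.2454 -0.5742  0.2216] F [ 0.7 -0.1  0.3] w 0.999 0.0
.4684,.0601,.16 d [-0.4542  0.4957  0.0625] rv [ 1.10e-01  5.00e-02 -5.39e+01]
```

{"op": "nudge_tcp", "data": {
  "steps": {"jaw":[0.7,0.7,0.7,0.7,0.7,0.7,0.7,0.7],"dx":[-0.03,-0.06,-0.09,-0.12,-0.15,-0.19,-0.22,-0.25],"dy":[0.03,0.07,0.10,0.14,0.17,0.20,0.24,0.27],"dz":[0.01,0.01,0.02,0.02,0.02,0.03,0.03,0.03],"wx":[0,0,0,0,0,0,0,0],"wy":[0,0,0,0,0,0,0,0],"wz":[-7,-14,-21,-28,-35,-42,-49,-54]}
}}

```text
time_s: 0.9
tcp_pos: [0.3688, -0.2259, 0.192]
ee_rot: [[-0.218, -0.976, -0.001], [-0.976, 0.218, 0.001], [-0.0, 0.001, -1.0]]
wrist_force: [0.7, -0.7, 0.7]
gripper_width: 0.699
gripper_force: 0.0
```

```bash
python3 go.py .4684,.0601,.16
```

```text
t 0.9 at [ 0.3688 -0.2259  0.192 ] F [ 0.7 -0.7  0.7] w 0.699 0.0
.4684,.0601,.16 d [-0.3009 -0.0348  0.0321] rv [0.08 0.02 0.36]
```

{"op": "nudge_tcp", "data": {
  "steps": {"jaw":[0.7,0.7,0.7,0.7,0.7,0.7,0.7,0.7],"dx":[-0.05,-0.10,-0.15,-0.20,-0.25,-0.30,-0.30,-0.30],"dy":[-0.006,-0.012,-0.018,-0.024,-0.03,-0.035,-0.035,-0.035],"dz":[0.005,0.01,0.016,0.022,0.028,0.032,0.032,0.032],"wx":[0,0,0,0,0,0,0,0],"wy":[0,0,0,0,0,0,0,0],"wz":[0,0,0,0,0,0,0,0]}
}}

```text
time_s: 1.7
tcp_pos: [0.4701, 0.0575, 0.1599]
ee_rot: [[-0.22, -0.975, -0.002], [-0.975, 0.22, -0.001], [0.001, 0.001, -1.0]]
wrist_force: [-0.4, -1.1, 0.6]
gripper_width: 0.7
gripper_force: 0.0
```

```bash
python3 go.py .4684,.0601,.02
```

```text
t 1.7 at [0.4701 0.0575 0.1599] F [-0.4 -1.1  0.6] w 0.7 0.0
.4684,.0601,.02 d [-0.0023  0.002   0.1399] rv [ 0.09 -0.05  0.25]
```

{"op": "nudge_tcp", "data": {
  "steps": {"jaw":[0.7,0.7,0.7,0.7,0.7,0.7],"dx":[-0.002,-0.002,-0.002,-0.002,-0.002,-0.002],"dy":[0.002,0.002,0.002,0.002,0.002,0.002],"dz":[0.04,0.08,0.11,0.13,0.14,0.14],"wx":[0,0,0,0,0,0],"wy":[0,0,0,0,0,0],"wz":[0.2,0.2,0.2,0.2,0.2,0.2]}
}}

```text
time_s: 2.3
tcp_pos: [0.4678, 0.0575, 0.0197]
ee_rot: [[-0.228, -0.974, -0.003], [-0.974, 0.228, -0.001], [0.002, 0.002, -1.0]]
wrist_force: [0.1, 0.1, 0.4]
gripper_width: 0.705
gripper_force: 0.0
```

{"op": "nudge_tcp", "data": {
  "steps": {"jaw":[0.4,0.34,0.3,0.3,0.3,0.3],"dx":[0,0,0,0,0,0],"dy":[0,0,0,0,0,0],"dz":[0,0,0,0,0,0],"wx":[0,0,0,0,0,0],"wy":[0,0,0,0,0,0],"wz":[0,0,0,0,0,0]}
}}

```text
time_s: 2.9
tcp_pos: [0.4693, 0.0591, 0.021]
ee_rot: [[-0.226, -0.974, 0.001], [-0.974, 0.226, 0.0], [-0.001, -0.001, -1.0]]
wrist_force: [0.8, -0.1, 2.9]
gripper_width: 0.336
gripper_force: 30.0
```

```bash
python3 go.py
```

```text
t 2.9 at [0.4693 0.0591 0.021 ] F [ 0.8 -0.1  2.9] w 0.336 30.0
```

{"op": "nudge_tcp", "data": {
  "steps": {"jaw":[0.3,0.3,0.3,0.3,0.3,0.3],"dx":[0,0,0,0,0,0],"dy":[0,0,0,0,0,0],"dz":[-0.01,-0.04,-0.08,-0.12,-0.12,-0.12],"wx":[0,0,0,0,0,0],"wy":[0,0,0,0,0,0],"wz":[0,0,0,0,0,0]}
}}

```text
time_s: 3.5
tcp_pos: [0.4685, 0.059, 0.1414]
ee_rot: [[-0.227, -0.974, 0.001], [-0.974, 0.227, 0.001], [-0.002, -0.001, -1.0]]
wrist_force: [-0.6, -0.3, -2.1]
gripper_width: 0.333
gripper_force: 30.0
```

Run:
```python
from station import r, vision, workorder
import cv2,numpy as np
for i in range(2):
  for n in('side','top'):
    c=vision.capture(n);s=r.sense();print(np.round(s['tcp_pos'],4),np.round(s['ee_rot'],4)[:,1],s['wrist_force'].__repr__())
    if i==0: np.savez(f'{n}1.npz',**c)
a,b=[np.load(n+'1.npz')['pixels'][:,:,::-1] for n in('side','top')]
cv2.imwrite('pics/grip.png',np.hstack([cv2.resize(a[120:260,220:360],(400,400)),cv2.resize(b[150:290,220:360],(400,400))]))
```

```bash
python3 go.py .6518,.0987,.14 .6518,.0987,.041
```

```text
[0.4677 0.0586 0.1401] [-0.974   0.2267  0.0016] array([-0.51223812, -0.10460165, -2.43380123])
[0.4674 0.0584 0.1394] [-0.974   0.2266  0.0028] array([ 0.34981485,  0.57970893, -1.90528605])
[0.4675 0.0584 0.1391] [-0.974   0.2264  0.0031] array([-0.17370343, -0.21374624, -1.99217112])
[0.4676 0.0584 0.1391] [-0.9741  0.2263  0.003 ] array([ 0.6099914 ,  0.42274413, -1.27534927])
t 3.7 at [0.4676 0.0584 0.1391] F [ 0.6  0.4 -1.3] w 0.337 30.0
.6518,.0987,.14 d [-0.0809 -0.1703 -0.0016] rv [ 0.17 -0.12 -0.1 ]
.6518,.0987,.041 d [-0.0811 -0.1706  0.0974] rv [ 0.17 -0.12 -0.1 ]
```

View pics/grip.png

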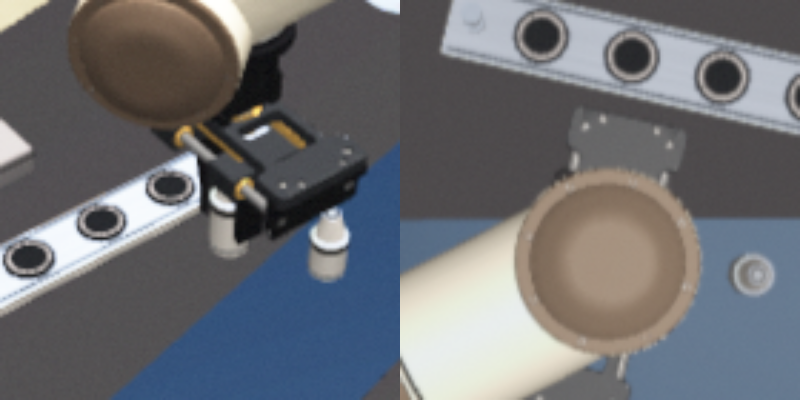

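The objective is held upright under the gripper (left crop, about (225,230)), and the arm hides it from above. Now I'll carry it to the pad next to the post.

{"op": "nudge_tcp", "data": {
  "steps": {"jaw":[0.3,0.3,0.3,0.3,0.3,0.3,0.3,0.3],"dx":[-0.015,-0.03,-0.046,-0.062,-0.079,-0.079,-0.079,-0.079],"dy":[-0.033,-0.066,-0.1,-0.134,-0.170,-0.170,-0.170,-0.170],"dz":[0,0,0,0,0,0,0,0],"wx":[0,0,0,0,0.1,0.1,0.1,0.1],"wy":[0,0,0,0,-0.1,-0.1,-0.1,-0.1],"wz":[0,0,0,0,-0.1,-0.1,-0.1,-0.1]}
}}

```text
time_s: 4.5
tcp_pos: [0.6509, 0.097, 0.1391]
ee_rot: [[-0.225, -0.974, -0.001], [-0.974, 0.225, 0.0], [-0.0, 0.001, -1.0]]
wrist_force: [-0.0, 0.2, -1.4]
gripper_width: 0.337
gripper_force: 30.0
```

{"op": "nudge_tcp", "data": {
  "steps": {"jaw":[0.3,0.3,0.3,0.3,0.3,0.3,0.3,0.3],"dx":[0,0,0,0,0,0,0,0],"dy":[0,0,0,0,0,0,0,0],"dz":[0.03,0.06,0.08,0.09,0.095,0.095,0.095,0.095],"wx":[0,0,0,0,0,0,0,0],"wy":[0,0,0,0,0,0,0,0],"wz":[0,0,0,0,0,0,0,0]}
}}

```text
time_s: 5.3
tcp_pos: [0.6532, 0.0978, 0.047]
ee_rot: [[-0.224, -0.975, 0.005], [-0.975, 0.224, 0.002], [-0.003, -0.004, -1.0]]
wrist_force: [-0.5, -0.4, -1.5]
gripper_width: 0.339
gripper_force: 30.0
```

```bash
python3 go.py .6514,.0971,.0365
```

```text
t 5.3 at [0.6532 0.0978 0.047 ] F [-0.5 -0.4 -1.5] w 0.339 30.0
.6514,.0971,.0365 d [0.0011 0.0017 0.0105] rv [-0.23  0.17  0.03]
```

{"op": "nudge_tcp", "data": {
  "steps": {"jaw":[0.3,0.3,0.3,0.3],"dx":[0.001,0.001,0.001,0.001],"dy":[0.001,0.001,0.001,0.001],"dz":[0.003,0.005,0.005,0.005],"wx":[0,0,0,0],"wy":[0,0,0,0],"wz":[0,0,0,0]}
}}

```text
time_s: 5.7
tcp_pos: [0.6512, 0.0968, 0.0405]
ee_rot: [[-0.224, -0.975, 0.002], [-0.975, 0.224, 0.001], [-0.002, -0.002, -1.0]]
wrist_force: [0.4, 0.3, -1.4]
gripper_width: 0.336
gripper_force: 30.0
```

Run:
```python
from station import r, vision, workorder
import cv2,numpy as np
for i in range(3):
    c=vision.capture('side');s=r.sense();print(np.round(s['tcp_pos'],4),np.round(s['wrist_force'],1))
np.savez('side2.npz',**c)
cv2.imwrite('pics/p1.png',cv2.resize(c['pixels'][150:250,180:280,::-1],(500,500),interpolation=cv2.INTER_CUBIC))
```

```text
[0.6513 0.0968 0.0405] [ 0.4 -0.3 -1.5]
[0.6514 0.0968 0.0406] [ 0.4  0.1 -1.2]
[0.6514 0.0968 0.0406] [-0.1 -0.  -2.1]
```

View pics/p1.png

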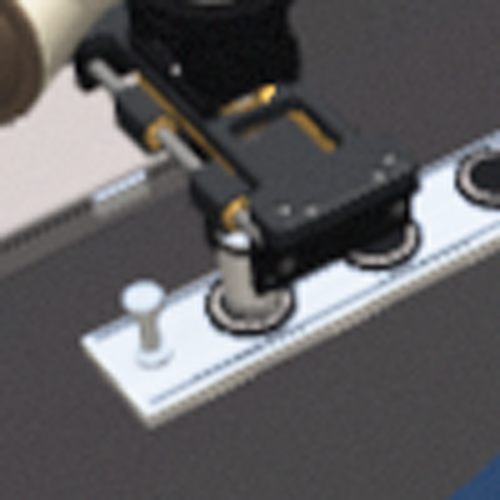

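The objective hovers a few mm above the pad ring, centred at about (248,300) in the crop. The post is clear on the left. Lowering it the rest of the way.

{"op": "nudge_tcp", "data": {
  "steps": {"jaw":[0.3,0.3,0.3,0.3],"dx":[0,0,0,0],"dy":[0,0,0,0],"dz":[0.002,0.004,0.004,0.004],"wx":[0,0,0,0],"wy":[0,0,0,0],"wz":[0,0,0,0]}
}}

```text
time_s: 6.25
tcp_pos: [0.6515, 0.0969, 0.0371]
ee_rot: [[-0.224, -0.975, 0.003], [-0.975, 0.224, 0.001], [-0.002, -0.002, -1.0]]
wrist_force: [-1.2, 0.1, 2.3]
gripper_width: 0.335
gripper_force: 30.0
```

{"op": "nudge_tcp", "data": {
  "steps": {"jaw":[0.3,0.3,0.3],"dx":[0,0,0],"dy":[0,0,0],"dz":[0.0005,0.0005,0.0005],"wx":[0,0,0],"wy":[0,0,0],"wz":[0,0,0]}
}}

```text
time_s: 6.55
tcp_pos: [0.6515, 0.0969, 0.037]
ee_rot: [[-0.224, -0.975, 0.003], [-0.975, 0.224, 0.001], [-0.002, -0.002, -1.0]]
wrist_force: [-1.5, 0.9, 5.2]
gripper_width: 0.336
gripper_force: 30.0
```

{"op": "nudge_tcp", "data": {
  "steps": {"jaw":[0.45,0.6,0.6,0.6,0.6,0.6,0.6,0.6],"dx":[0,0,0,0,0,0,0,0],"dy":[0,0,0,0,0,0,0,0],"dz":[0,0,0,-0.03,-0.07,-0.12,-0.12,-0.12],"wx":[0,0,0,0,0,0,0,0],"wy":[0,0,0,0,0,0,0,0],"wz":[0,0,0,0,0,0,0,0]}
}}

```text
time_s: 7.35
tcp_pos: [0.6517, 0.097, 0.1576]
ee_rot: [[-0.225, -0.974, 0.005], [-0.974, 0.225, 0.003], [-0.004, -0.005, -1.0]]
wrist_force: [-1.0, 0.6, -1.7]
gripper_width: 0.598
gripper_force: 0.0
```

```bash
python3 go.py .4589,-.0658,.15
```

```text
t 7.35 at [0.6517 0.097  0.1576] F [-1.   0.6 -1.7] w 0.598 0.0
.4589,-.0658,.15 d [0.2019 0.1513 0.0061] rv [-0.26  0.24  0.  ]
```

{"op": "nudge_tcp", "data": {
  "steps": {"jaw":[0.6,0.6,0.6,0.6,0.6,0.6,0.6,0.6],"dx":[0.035,0.07,0.105,0.14,0.17,0.202,0.202,0.202],"dy":[0.026,0.052,0.08,0.105,0.13,0.151,0.151,0.151],"dz":[0,0,0,0,0,0.006,0.006,0.006],"wx":[0,0,0,0,0,-0.25,-0.25,-0.25],"wy":[0,0,0,0,0,0.25,0.25,0.25],"wz":[0,0,0,0,0,0,0,0]}
}}

```text
time_s: 8.15
tcp_pos: [0.4576, -0.0669, 0.1485]
ee_rot: [[-0.225, -0.974, -0.005], [-0.974, 0.225, -0.002], [0.003, 0.004, -1.0]]
wrist_force: [0.3, -0.5, 0.3]
gripper_width: 0.6
gripper_force: 0.0
```

Run:
```python
from loc import *
from station import r, vision, workorder
C={n:vision.capture(n) for n in('side','top')}
cv2.imwrite('pics/after1.png',np.hstack([cv2.resize(C['side']['pixels'][150:250,180:280,::-1],(400,400),interpolation=cv2.INTER_CUBIC),cv2.resize(C['top']['pixels'][120:220,220:320,::-1],(400,400),interpolation=cv2.INTER_CUBIC)]))
for n in C: np.savez(n+'3.npz',**C[n])
```

```bash
python3 go.py .4589,-.0658,.010
```

```text
t 8.25 at [ 0.4591 -0.066   0.1489] F [-0.1  0.3  0.5] w 0.6 0.0
.4589,-.0658,.010 d [-6.000e-04 -1.000e-04  1.389e-01] rv [ 0.18 -0.17  0.03]
```

View pics/after1.png

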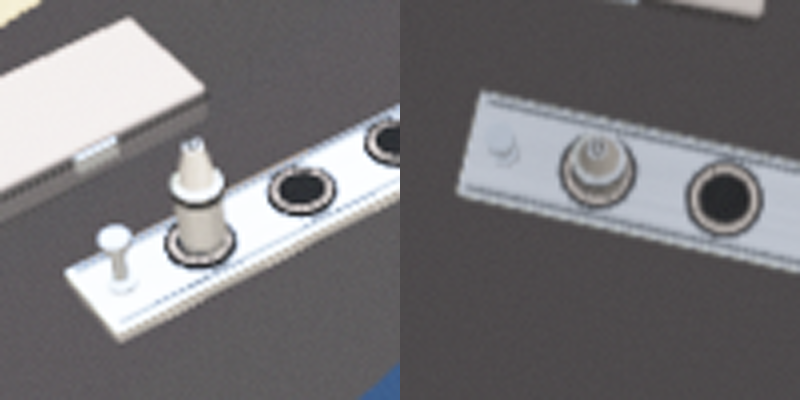

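The tall objective stands upright on the pad next to the post (side crop (200,200), top crop (597,165)). I'll check its centring numerically from the depth points and carry on.

Create chk.py:
```python
from vis import *
def check(C,pads,n='top'):
    # circle round the depth points above the pad = barrel outline, against the pad centre in the same view
    c=C[n];P=world(c)
    for h,(x,y) in pads.items():
        m=(np.hypot(P[...,0]-x,P[...,1]-y)<.03)&(P[...,2]>.016+(.5 if n=='top' else .25)*H[h][1]/1000)&(P[...,2]<.12)
        q=P[m];(cx,cy),rad=cv2.minEnclosingCircle(q[:,:2].astype(np.float32))
        print(n,h,'n',len(q),'ctr',round(cx,4),round(cy,4),'R',round(rad,4),'off mm',round((cx-x)*1e3,1),round((cy-y)*1e3,1),'top',np.percentile(q[:,2],98).round(3))
PT={78:(.6536,.0981),64:(.6369,.0248),50:(.6198,-.0478),36:(.6026,-.1208)}
PS={78:(.6501,.0993),64:(.6332,.0274),50:(.6163,-.0459),36:(.5993,-.1184)}
```

Run:
```python
from chk import *
C={n:dict(np.load(n+'3.npz')) for n in('side','top')}
check(C,{78:PT[78]});check(C,{78:PS[78]},'side')
```

```text
top 78 n 164 ctr 0.6507 0.0968 R 0.0153 off mm -2.9 -1.3 top 0.097
side 78 n 252 ctr 0.6473 0.0987 R 0.0156 off mm -2.8 -0.6 top 0.091
```

{"op": "nudge_tcp", "data": {
  "steps": {"jaw":[0.6,0.6,0.6,0.6,0.6,0.6,0.6,0.6],"dx":[0,0,0,0,0,0,0,0],"dy":[0,0,0,0,0,0,0,0],"dz":[0.04,0.08,0.11,0.13,0.139,0.139,0.139,0.139],"wx":[0,0,0,0,0.2,0.2,0.2,0.2],"wy":[0,0,0,0,-0.2,-0.2,-0.2,-0.2],"wz":[0,0,0,0,0,0,0,0]}
}}

```text
time_s: 9.05
tcp_pos: [0.4593, -0.0663, 0.0115]
ee_rot: [[-0.224, -0.975, 0.004], [-0.975, 0.224, 0.001], [-0.002, -0.003, -1.0]]
wrist_force: [-0.2, 0.4, 0.0]
gripper_width: 0.598
gripper_force: 0.0
```

{"op": "nudge_tcp", "data": {
  "steps": {"jaw":[0.4,0.36,0.3,0.3,0.3,0.3],"dx":[0,0,0,0,0,0],"dy":[0,0,0,0,0,0],"dz":[0,0,0,0,0,0],"wx":[0,0,0,0,0,0],"wy":[0,0,0,0,0,0],"wz":[0,0,0,0,0,0]}
}}

```text
time_s: 9.65
tcp_pos: [0.4587, -0.0666, 0.0109]
ee_rot: [[-0.224, -0.975, 0.002], [-0.975, 0.224, 0.001], [-0.001, -0.002, -1.0]]
wrist_force: [0.1, 0.0, 4.2]
gripper_width: 0.362
gripper_force: 30.0
```

{"op": "nudge_tcp", "data": {
  "steps": {"jaw":[0.3,0.3,0.3,0.3,0.3,0.3,0.3],"dx":[0,0,0,0,0,0,0],"dy":[0,0,0,0,0,0,0],"dz":[-0.01,-0.04,-0.08,-0.12,-0.14,-0.14,-0.14],"wx":[0,0,0,0,0,0,0],"wy":[0,0,0,0,0,0,0],"wz":[0,0,0,0,0,0,0]}
}}

```text
time_s: 10.35
tcp_pos: [0.4569, -0.0666, 0.15]
ee_rot: [[-0.225, -0.974, -0.0], [-0.974, 0.225, 0.001], [-0.001, 0.0, -1.0]]
wrist_force: [0.1, 0.3, -2.6]
gripper_width: 0.359
gripper_force: 30.0
```

```bash
python3 go.py
```

```text
t 10.35 at [ 0.4569 -0.0666  0.15  ] F [ 0.1  0.3 -2.6] w 0.359 30.0
```

The 78 sits about 2.9 mm off its pad centre in both views. That is a small hand-eye bias across the rail. I'll compensate for it from here on and mend the 78 later.

{"op": "nudge_tcp", "data": {
  "steps": {"jaw":[0.3,0.3],"dx":[0,0],"dy":[0,0],"dz":[0,0],"wx":[0,0],"wy":[0,0],"wz":[0,0]}
}}

```text
time_s: 10.55
tcp_pos: [0.4569, -0.0668, 0.1489]
ee_rot: [[-0.225, -0.974, -0.003], [-0.974, 0.225, 0.0], [0.0, 0.003, -1.0]]
wrist_force: [-0.9, 0.1, -2.1]
gripper_width: 0.36
gripper_force: 30.0
```

```bash
python3 go.py .6375,.0255,.15 .6375,.0255,.0275
```

```text
t 10.55 at [ 0.4569 -0.0668  0.1489] F [-0.9  0.1 -2.1] w 0.36 30.0
.6375,.0255,.15 d [-0.1305 -0.1553 -0.0016] rv [ 0.15 -0.02  0.  ]
.6375,.0255,.0275 d [-0.1306 -0.1556  0.1209] rv [ 0.15 -0.02  0.  ]
```

{"op": "nudge_tcp", "data": {
  "steps": {"jaw":[0.3,0.3,0.3,0.3,0.3,0.3,0.3,0.3],"dx":[-0.026,-0.052,-0.078,-0.104,-0.130,-0.130,-0.130,-0.130],"dy":[-0.031,-0.062,-0.093,-0.124,-0.155,-0.155,-0.155,-0.155],"dz":[0,0,0,0,0,0,0,0],"wx":[0,0,0,0,0.1,0.1,0.1,0.1],"wy":[0,0,0,0,0,0,0,0],"wz":[0,0,0,0,0,0,0,0]}
}}

```text
time_s: 11.35
tcp_pos: [0.6369, 0.0248, 0.1494]
ee_rot: [[-0.225, -0.974, -0.0], [-0.974, 0.225, -0.0], [0.0, 0.0, -1.0]]
wrist_force: [-0.7, -0.5, -2.5]
gripper_width: 0.356
gripper_force: 30.0
```

{"op": "nudge_tcp", "data": {
  "steps": {"jaw":[0.3,0.3,0.3,0.3,0.3,0.3,0.3,0.3],"dx":[0,0,0,0,0,0,0,0],"dy":[0,0,0,0,0,0,0,0],"dz":[0.04,0.07,0.095,0.11,0.116,0.116,0.116,0.116],"wx":[0,0,0,0,0,0,0,0],"wy":[0,0,0,0,0,0,0,0],"wz":[0,0,0,0,0,0,0,0]}
}}

```text
time_s: 12.15
tcp_pos: [0.6393, 0.0253, 0.0362]
ee_rot: [[-0.224, -0.975, 0.005], [-0.975, 0.224, 0.001], [-0.002, -0.005, -1.0]]
wrist_force: [-0.3, 0.4, -1.8]
gripper_width: 0.36
gripper_force: 30.0
```

{"op": "nudge_tcp", "data": {
  "steps": {"jaw":[0.3,0.3],"dx":[0,0],"dy":[0,0],"dz":[0,0],"wx":[0,0],"wy":[0,0],"wz":[0,0]}
}}

```text
time_s: 12.35
tcp_pos: [0.6388, 0.0254, 0.0354]
ee_rot: [[-0.224, -0.975, 0.004], [-0.975, 0.224, 0.001], [-0.001, -0.004, -1.0]]
wrist_force: [0.2, -0.7, -2.4]
gripper_width: 0.361
gripper_force: 30.0
```

```bash
python3 go.py .6375,.0255,.0275
```

```text
t 12.35 at [0.6388 0.0254 0.0354] F [ 0.2 -0.7 -2.4] w 0.361 30.0
.6375,.0255,.0275 d [0.0002 0.0014 0.0079] rv [-0.21  0.08  0.02]
```

{"op": "nudge_tcp", "data": {
  "steps": {"jaw":[0.3,0.3,0.3,0.3,0.3],"dx":[0,0,0,0,0],"dy":[0.001,0.001,0.001,0.001,0.001],"dz":[0.003,0.005,0.006,0.006,0.006],"wx":[-0.2,-0.2,-0.2,-0.2,-0.2],"wy":[0,0,0,0,0],"wz":[0,0,0,0,0]}
}}

```text
time_s: 12.85
tcp_pos: [0.6376, 0.0255, 0.0286]
ee_rot: [[-0.224, -0.975, -0.001], [-0.975, 0.224, 0.001], [-0.001, 0.001, -1.0]]
wrist_force: [0.0, 0.0, -1.3]
gripper_width: 0.359
gripper_force: 30.0
```

{"op": "nudge_tcp", "data": {
  "steps": {"jaw":[0.3,0.3,0.3],"dx":[0,0,0],"dy":[0,0,0],"dz":[0.001,0.001,0.001],"wx":[0,0,0],"wy":[0,0,0],"wz":[0,0,0]}
}}

```text
time_s: 13.15
tcp_pos: [0.6376, 0.0255, 0.0277]
ee_rot: [[-0.224, -0.975, -0.001], [-0.975, 0.224, 0.001], [-0.001, 0.001, -1.0]]
wrist_force: [0.7, 0.5, -2.0]
gripper_width: 0.359
gripper_force: 30.0
```

{"op": "nudge_tcp", "data": {
  "steps": {"jaw":[0.3,0.3,0.3],"dx":[0,0,0],"dy":[0,0,0],"dz":[0.0007,0.0007,0.0007],"wx":[0,0,0],"wy":[0,0,0],"wz":[0,0,0]}
}}

```text
time_s: 13.45
tcp_pos: [0.6376, 0.0255, 0.027]
ee_rot: [[-0.224, -0.975, -0.0], [-0.975, 0.224, 0.001], [-0.001, 0.001, -1.0]]
wrist_force: [0.4, 0.9, -1.6]
gripper_width: 0.359
gripper_force: 30.0
```

{"op": "nudge_tcp", "data": {
  "steps": {"jaw":[0.3,0.3,0.3],"dx":[0,0,0],"dy":[0,0,0],"dz":[0.0007,0.0007,0.0007],"wx":[0,0,0],"wy":[0,0,0],"wz":[0,0,0]}
}}

```text
time_s: 13.75
tcp_pos: [0.6376, 0.0255, 0.027]
ee_rot: [[-0.224, -0.975, -0.0], [-0.975, 0.224, 0.001], [-0.001, 0.001, -1.0]]
wrist_force: [-2.1, 0.2, 4.4]
gripper_width: 0.358
gripper_force: 30.0
```

{"op": "nudge_tcp", "data": {
  "steps": {"jaw":[0.45,0.6,0.6,0.6,0.6,0.6,0.6,0.6],"dx":[0,0,0,0,0,0,0,0],"dy":[0,0,0,0,0,0,0,0],"dz":[0,0,0,-0.03,-0.07,-0.12,-0.12,-0.12],"wx":[0,0,0,0,0,0,0,0],"wy":[0,0,0,0,0,0,0,0],"wz":[0,0,0,0,0,0,0,0]}
}}

```text
time_s: 14.55
tcp_pos: [0.6384, 0.0257, 0.1478]
ee_rot: [[-0.225, -0.974, 0.003], [-0.974, 0.225, 0.002], [-0.003, -0.002, -1.0]]
wrist_force: [-0.4, -0.2, -0.8]
gripper_width: 0.6
gripper_force: 0.0
```

{"op": "nudge_tcp", "data": {
  "steps": {"jaw":[0.6,0.6,0.6,0.6,0.6,0.6,0.6,0.6],"dx":[0.04,0.08,0.12,0.16,0.2,0.24,0.28,0.32],"dy":[0.02,0.04,0.06,0.08,0.1,0.115,0.135,0.152],"dz":[0,0,0,0,0,0,0,0],"wx":[0,0,0,0,0,0,0,0],"wy":[0,0,0,0,0,0,0,0],"wz":[0,0,0,0,0,0,0,0]}
}}

```text
time_s: 15.35
tcp_pos: [0.4152, -0.2531, 0.1445]
ee_rot: [[-0.224, -0.975, -0.004], [-0.975, 0.224, 0.002], [-0.001, 0.004, -1.0]]
wrist_force: [0.5, -1.0, -0.6]
gripper_width: 0.603
gripper_force: 0.0
```

{"op": "nudge_tcp", "data": {
  "steps": {"jaw":[0.6,0.6,0.6],"dx":[0,0,0],"dy":[0,0,0],"dz":[0,0,0],"wx":[0,0,0],"wy":[0,0,0],"wz":[0,0,0]}
}}

```text
time_s: 15.65
tcp_pos: [0.4178, -0.252, 0.1453]
ee_rot: [[-0.224, -0.975, -0.002], [-0.975, 0.224, 0.001], [-0.001, 0.002, -1.0]]
wrist_force: [0.4, 0.1, -0.6]
gripper_width: 0.601
gripper_force: 0.0
```

```bash
python3 - <<'E'
from chk import *
from station import r, vision, workorder
C={n:vision.capture(n) for n in('side','top')}
for n,p in(('top',PT),('side',PS)): check(C,{h:p[h] for h in(78,64)},n)
E
python3 go.py .4185,-.2520,.0045
```

```text
top 78 n 163 ctr 0.6511 0.0966 R 0.0152 off mm -2.5 -1.5 top 0.095
top 64 n 177 ctr 0.6372 0.025 R 0.0164 off mm 0.3 0.2 top 0.083
side 78 n 250 ctr 0.6468 0.0987 R 0.0159 off mm -3.3 -0.6 top 0.091
side 64 n 229 ctr 0.6337 0.0253 R 0.018 off mm 0.5 -2.1 top 0.079
t 15.75 at [ 0.4183 -0.2516  0.1456] F [ 0.8 -1.1  0.2] w 0.6 0.0
.4185,-.2520,.0045 d [ 0.0004 -0.0006  0.1411] rv [0.1  0.05 0.1 ]
```

64 is centred, so the compensation works. Now the 50.

{"op": "nudge_tcp", "data": {
  "steps": {"jaw":[0.6,0.6,0.6,0.6,0.6,0.6,0.6,0.6],"dx":[0,0,0,0,0,0,0,0],"dy":[0,0,0,0,0,0,0,0],"dz":[0.04,0.08,0.11,0.13,0.139,0.139,0.139,0.139],"wx":[0,0,0,0,0.1,0.1,0.1,0.1],"wy":[0,0,0,0,0,0,0,0],"wz":[0,0,0,0,0.1,0.1,0.1,0.1]}
}}

```text
time_s: 16.55
tcp_pos: [0.4188, -0.2523, 0.0083]
ee_rot: [[-0.225, -0.974, 0.004], [-0.974, 0.225, -0.0], [-0.001, -0.004, -1.0]]
wrist_force: [-0.8, -0.4, 0.5]
gripper_width: 0.6
gripper_force: 0.0
```

{"op": "nudge_tcp", "data": {
  "steps": {"jaw":[0.5,0.4,0.34,0.34,0.34,0.34],"dx":[0,0,0,0,0,0],"dy":[0,0,0,0,0,0],"dz":[0,0,0,0,0,0],"wx":[0,0,0,0,0,0],"wy":[0,0,0,0,0,0],"wz":[0,0,0,0,0,0]}
}}

```text
time_s: 17.15
tcp_pos: [0.4173, -0.2522, 0.0074]
ee_rot: [[-0.226, -0.974, 0.0], [-0.974, 0.226, 0.001], [-0.001, -0.0, -1.0]]
wrist_force: [-2.6, 0.9, 5.3]
gripper_width: 0.38
gripper_force: 30.0
```

{"op": "nudge_tcp", "data": {
  "steps": {"jaw":[0.34,0.34,0.34,0.34,0.34,0.34,0.34,0.34],"dx":[0,0,0,0,0,0,0,0],"dy":[0,0,0,0,0,0,0,0],"dz":[-0.01,-0.04,-0.08,-0.12,-0.14,-0.14,-0.14,-0.14],"wx":[0,0,0,0,0,0,0,0],"wy":[0,0,0,0,0,0,0,0],"wz":[0,0,0,0,0,0,0,0]}
}}

```text
time_s: 17.95
tcp_pos: [0.4164, -0.2519, 0.1456]
ee_rot: [[-0.226, -0.974, -0.002], [-0.974, 0.226, 0.002], [-0.001, 0.002, -1.0]]
wrist_force: [-0.0, 0.1, -1.4]
gripper_width: 0.379
gripper_force: 30.0
```

```bash
python3 go.py .6205,-.0474,.15
```

```text
t 17.95 at [ 0.4164 -0.2519  0.1456] F [-0.   0.1 -1.4] w 0.379 30.0
.6205,-.0474,.15 d [-0.2454 -0.1525 -0.0044] rv [ 0.13  0.08 -0.11]
```

{"op": "nudge_tcp", "data": {
  "steps": {"jaw":[0.34,0.34,0.34,0.34,0.34,0.34,0.34,0.34],"dx":[-0.04,-0.08,-0.12,-0.16,-0.2,-0.245,-0.245,-0.245],"dy":[-0.025,-0.05,-0.075,-0.1,-0.125,-0.1525,-0.1525,-0.1525],"dz":[0,0,0,0,0,0,0,0],"wx":[0,0,0,0,0,0.1,0.1,0.1],"wy":[0,0,0,0,0,0.1,0.1,0.1],"wz":[0,0,0,0,0,-0.1,-0.1,-0.1]}
}}

```text
time_s: 18.75
tcp_pos: [0.6209, -0.0471, 0.1447]
ee_rot: [[-0.223, -0.975, -0.002], [-0.975, 0.223, -0.002], [0.002, 0.002, -1.0]]
wrist_force: [-0.4, 0.3, -1.1]
gripper_width: 0.38
gripper_force: 30.0
```

{"op": "nudge_tcp", "data": {
  "steps": {"jaw":[0.34,0.34,0.34,0.34,0.34,0.34,0.34,0.34],"dx":[0,0,0,0,0,0,0,0],"dy":[0,0,0,0,0,0,0,0],"dz":[0.04,0.07,0.095,0.11,0.115,0.115,0.115,0.115],"wx":[0,0,0,0,0,0,0,0],"wy":[0,0,0,0,0,0,0,0],"wz":[0,0,0,0,0,0,0,0]}
}}

```text
time_s: 19.55
tcp_pos: [0.6223, -0.0485, 0.0337]
ee_rot: [[-0.225, -0.974, 0.005], [-0.974, 0.225, -0.001], [0.0, -0.005, -1.0]]
wrist_force: [-0.3, -0.4, -0.4]
gripper_width: 0.384
gripper_force: 30.0
```

{"op": "nudge_tcp", "data": {
  "steps": {"jaw":[0.34,0.34,0.34],"dx":[0,0,0],"dy":[0,0,0],"dz":[0,0,0],"wx":[0,0,0],"wy":[0,0,0],"wz":[0,0,0]}
}}

```text
time_s: 19.85
tcp_pos: [0.6218, -0.0482, 0.0329]
ee_rot: [[-0.224, -0.975, 0.003], [-0.975, 0.224, -0.001], [0.001, -0.003, -1.0]]
wrist_force: [-0.3, 0.5, -1.1]
gripper_width: 0.384
gripper_force: 30.0
```

```bash
python3 go.py .6205,-.0474,.0235
```

```text
t 19.85 at [ 0.6218 -0.0482  0.0329] F [-0.3  0.5 -1.1] w 0.384 30.0
.6205,-.0474,.0235 d [-0.0005  0.0015  0.0094] rv [-0.18 -0.04  0.02]
```

{"op": "nudge_tcp", "data": {
  "steps": {"jaw":[0.34,0.34,0.34,0.34,0.34],"dx":[0,0,0,0,0],"dy":[0.001,0.001,0.001,0.001,0.001],"dz":[0.004,0.006,0.007,0.007,0.007],"wx":[-0.2,-0.2,-0.2,-0.2,-0.2],"wy":[0,0,0,0,0],"wz":[0,0,0,0,0]}
}}

```text
time_s: 20.35
tcp_pos: [0.6208, -0.0481, 0.0254]
ee_rot: [[-0.224, -0.975, -0.001], [-0.975, 0.224, -0.001], [0.001, 0.001, -1.0]]
wrist_force: [0.2, -0.6, -0.7]
gripper_width: 0.378
gripper_force: 30.0
```

{"op": "nudge_tcp", "data": {
  "steps": {"jaw":[0.34,0.34,0.34],"dx":[0,0,0],"dy":[0,0,0],"dz":[0.001,0.001,0.001],"wx":[0,0,0],"wy":[0,0,0],"wz":[0,0,0]}
}}

```text
time_s: 20.65
tcp_pos: [0.6207, -0.0481, 0.0245]
ee_rot: [[-0.224, -0.975, -0.001], [-0.975, 0.224, -0.001], [0.001, 0.001, -1.0]]
wrist_force: [0.1, -0.3, -2.0]
gripper_width: 0.379
gripper_force: 30.0
```

{"op": "nudge_tcp", "data": {
  "steps": {"jaw":[0.34,0.34,0.34],"dx":[0,0,0],"dy":[0,0,0],"dz":[0.001,0.001,0.001],"wx":[0,0,0],"wy":[0,0,0],"wz":[0,0,0]}
}}

```text
time_s: 20.95
tcp_pos: [0.6208, -0.0481, 0.0235]
ee_rot: [[-0.224, -0.975, -0.001], [-0.975, 0.224, -0.001], [0.001, 0.001, -1.0]]
wrist_force: [0.3, -0.7, -1.0]
gripper_width: 0.382
gripper_force: 30.0
```

{"op": "nudge_tcp", "data": {
  "steps": {"jaw":[0.34,0.34,0.34],"dx":[-0.0005,-0.0005,-0.0005],"dy":[0,0,0],"dz":[0.0007,0.0007,0.0007],"wx":[0,0,0],"wy":[0,0,0],"wz":[0,0,0]}
}}

```text
time_s: 21.25
tcp_pos: [0.6208, -0.048, 0.0235]
ee_rot: [[-0.224, -0.975, -0.001], [-0.975, 0.224, -0.001], [0.001, 0.001, -1.0]]
wrist_force: [-1.9, -2.8, 5.5]
gripper_width: 0.378
gripper_force: 30.0
```

{"op": "nudge_tcp", "data": {
  "steps": {"jaw":[0.34,0.34,0.34],"dx":[0,0,0],"dy":[0,0,0],"dz":[0.0007,0.0007,0.0007],"wx":[0,0,0],"wy":[0,0,0],"wz":[0,0,0]}
}}

```text
time_s: 21.55
tcp_pos: [0.6208, -0.0481, 0.0234]
ee_rot: [[-0.224, -0.975, -0.001], [-0.975, 0.224, -0.001], [0.001, 0.001, -1.0]]
wrist_force: [-3.4, -1.6, 8.7]
gripper_width: 0.379
gripper_force: 30.0
```

{"op": "nudge_tcp", "data": {
  "steps": {"jaw":[0.45,0.62,0.62,0.62,0.62,0.62,0.62,0.62],"dx":[0,0,0,0,0,0,0,0],"dy":[0,0,0,0,0,0,0,0],"dz":[0,0,0,-0.03,-0.07,-0.11,-0.13,-0.13],"wx":[0,0,0,0,0,0,0,0],"wy":[0,0,0,0,0,0,0,0],"wz":[0,0,0,0,0,0,0,0]}
}}

```text
time_s: 22.35
tcp_pos: [0.6234, -0.0472, 0.156]
ee_rot: [[-0.224, -0.975, 0.007], [-0.975, 0.224, 0.0], [-0.002, -0.007, -1.0]]
wrist_force: [0.3, 0.3, -0.1]
gripper_width: 0.618
gripper_force: 0.0
```

{"op": "nudge_tcp", "data": {
  "steps": {"jaw":[0.62,0.62,0.62,0.62,0.62,0.62,0.62,0.62],"dx":[-0.033,-0.066,-0.1,-0.133,-0.166,-0.2,-0.23,-0.2635],"dy":[0.028,0.056,0.084,0.112,0.14,0.168,0.195,0.221],"dz":[0,0,0,0,0,0,0,0],"wx":[0,0,0,0,0,0,0,0],"wy":[0,0,0,0,0,0,0,0],"wz":[0,0,0,0,0,0,0,0]}
}}

```text
time_s: 23.15
tcp_pos: [0.4629, 0.2598, 0.1506]
ee_rot: [[-0.224, -0.974, -0.003], [-0.974, 0.224, -0.002], [0.003, 0.003, -1.0]]
wrist_force: [0.7, -0.0, -0.5]
gripper_width: 0.621
gripper_force: 0.0
```

{"op": "nudge_tcp", "data": {
  "steps": {"jaw":[0.62,0.62,0.62],"dx":[0,0,0],"dy":[0,0,0],"dz":[0,0,0],"wx":[0,0,0],"wy":[0,0,0],"wz":[0,0,0]}
}}

```text
time_s: 23.45
tcp_pos: [0.4645, 0.2581, 0.1511]
ee_rot: [[-0.225, -0.974, -0.002], [-0.974, 0.225, -0.002], [0.002, 0.002, -1.0]]
wrist_force: [0.0, 0.2, 0.1]
gripper_width: 0.617
gripper_force: 0.0
```

```bash
python3 - <<'E'
from chk import *
from station import r, vision, workorder
C={n:vision.capture(n) for n in('side','top')}
for n,p in(('top',PT),('side',PS)): check(C,{h:p[h] for h in(78,64,50)},n)
E
python3 go.py .4643,.2582,.003
```

```text
top 78 n 163 ctr 0.651 0.0968 R 0.0153 off mm -2.6 -1.3 top 0.097
top 64 n 174 ctr 0.6374 0.0253 R 0.0168 off mm 0.5 0.5 top 0.083
top 50 n 194 ctr 0.6203 -0.0481 R 0.0172 off mm 0.5 -0.3 top 0.069
t 23.55 at [0.4649 0.2578 0.1515] F [ 0.2 -0.3 -0.7] w 0.618 0.0
.4643,.2582,.003 d [-0.0005  0.0005  0.1485] rv [ 0.09 -0.1  -0.08]Traceback (most recent call last):
  File "<stdin>", line 4, in <module>
  File "chk.py", line 8, in check
    print(n,h,'n',len(q),'ctr',round(cx,4),round(cy,4),'R',round(
[... 163 characters left out ...]
                                                             ~~~~~~~~~~~~~^^^^^^^^^^^
    return _quantile_unchecked(
        a, q, axis, out, overwrite_input, method, keepdims, weights)
    return _ureduce(a,
                    func=_quantile_ureduce_func,
    ...<5 lines>...
                    overwrite_input=overwrite_input,
                    method=method)
    r = func(a, **kwargs)
    result = _quantile(arr,
                       quantiles=q,
    ...<2 lines>...
                       out=out,
                       weights=wgt)
    slices_having_nans = np.isnan(arr[-1, ...])
                                  ~~~^^^^^^^^^
IndexError: index -1 is out of bounds for axis 0 with size 0
```

{"op": "nudge_tcp", "data": {
  "steps": {"jaw":[0.62,0.62,0.62,0.62,0.62,0.62,0.62,0.62],"dx":[0,0,0,0,0,0,0,0],"dy":[0,0,0,0,0,0,0,0],"dz":[0.04,0.08,0.11,0.13,0.146,0.146,0.146,0.146],"wx":[0,0,0,0,0.1,0.1,0.1,0.1],"wy":[0,0,0,0,-0.1,-0.1,-0.1,-0.1],"wz":[0,0,0,0,-0.1,-0.1,-0.1,-0.1]}
}}

```text
time_s: 24.35
tcp_pos: [0.4655, 0.259, 0.0071]
ee_rot: [[-0.223, -0.975, 0.003], [-0.975, 0.223, 0.002], [-0.003, -0.002, -1.0]]
wrist_force: [-0.3, 0.1, 0.2]
gripper_width: 0.62
gripper_force: 0.0
```

{"op": "nudge_tcp", "data": {
  "steps": {"jaw":[0.5,0.45,0.36,0.36,0.36,0.36],"dx":[0,0,0,0,0,0],"dy":[0,0,0,0,0,0],"dz":[0,0,0,0,0,0],"wx":[0,0,0,0,0,0],"wy":[0,0,0,0,0,0],"wz":[0,0,0,0,0,0]}
}}

```text
time_s: 24.95
tcp_pos: [0.4645, 0.2588, 0.0064]
ee_rot: [[-0.222, -0.975, 0.001], [-0.975, 0.222, 0.001], [-0.001, -0.001, -1.0]]
wrist_force: [-3.1, 0.8, 5.4]
gripper_width: 0.404
gripper_force: 30.0
```

{"op": "nudge_tcp", "data": {
  "steps": {"jaw":[0.36,0.36,0.36,0.36,0.36,0.36,0.36,0.36],"dx":[0,0,0,0,0,0,0,0],"dy":[0,0,0,0,0,0,0,0],"dz":[-0.01,-0.04,-0.08,-0.12,-0.15,-0.15,-0.15,-0.15],"wx":[0,0,0,0,0,0,0,0],"wy":[0,0,0,0,0,0,0,0],"wz":[0,0,0,0,0,0,0,0]}
}}

```text
time_s: 25.75
tcp_pos: [0.4636, 0.2579, 0.1547]
ee_rot: [[-0.223, -0.975, -0.001], [-0.975, 0.223, -0.001], [0.001, 0.001, -1.0]]
wrist_force: [1.1, -0.5, -1.7]
gripper_width: 0.403
gripper_force: 30.0
```

```bash
python3 go.py .6035,-.1202,.15
```

```text
t 25.75 at [0.4636 0.2579 0.1547] F [ 1.1 -0.5 -1.7] w 0.403 30.0
.6035,-.1202,.15 d [ 0.3373 -0.2208  0.0049] rv [ 0.06 -0.08  0.09]
```

{"op": "nudge_tcp", "data": {
  "steps": {"jaw":[0.36,0.36,0.36,0.36,0.36,0.36,0.36,0.36],"dx":[0.038,0.076,0.114,0.152,0.19,0.228,0.266,0.304],"dy":[-0.025,-0.05,-0.075,-0.1,-0.125,-0.15,-0.175,-0.2],"dz":[0,0,0,0,0,0,0,0],"wx":[0,0,0,0,0,0,0,0],"wy":[0,0,0,0,0,0,0,0],"wz":[0,0,0,0,0,0,0,0]}
}}

```text
time_s: 26.55
tcp_pos: [0.5912, -0.0842, 0.1539]
ee_rot: [[-0.223, -0.975, -0.003], [-0.975, 0.223, 0.0], [0.0, 0.003, -1.0]]
wrist_force: [0.5, 0.6, -0.9]
gripper_width: 0.4
gripper_force: 30.0
```

{"op": "nudge_tcp", "data": {
  "steps": {"jaw":[0.36,0.36,0.36,0.36,0.36],"dx":[0.0333,0.0333,0.0333,0.0333,0.0333],"dy":[-0.0208,-0.0208,-0.0208,-0.0208,-0.0208],"dz":[0,0,0,0,0],"wx":[0,0,0,0,0],"wy":[0,0,0,0,0],"wz":[0,0,0,0,0]}
}}

```text
time_s: 27.05
tcp_pos: [0.6041, -0.1182, 0.1555]
ee_rot: [[-0.221, -0.975, -0.0], [-0.975, 0.221, 0.001], [-0.001, 0.0, -1.0]]
wrist_force: [0.5, 1.0, -0.3]
gripper_width: 0.406
gripper_force: 30.0
```

```bash
python3 go.py .6035,-.1202,.0225
```

```text
t 27.05 at [ 0.6041 -0.1182  0.1555] F [ 0.5  1.  -0.3] w 0.406 30.0
.6035,-.1202,.0225 d [2.20e-03 1.00e-04 1.33e-01] rv [0.01 0.04 0.21]
```

{"op": "nudge_tcp", "data": {
  "steps": {"jaw":[0.36,0.36,0.36,0.36,0.36,0.36,0.36,0.36],"dx":[0.002,0.002,0.002,0.002,0.002,0.002,0.002,0.002],"dy":[0,0,0,0,0,0,0,0],"dz":[0.04,0.08,0.105,0.12,0.125,0.125,0.125,0.125],"wx":[0,0,0,0,0,0,0,0],"wy":[0,0,0,0,0,0,0,0],"wz":[0,0,0,0,0,0,0,0]}
}}

```text
time_s: 27.85
tcp_pos: [0.6052, -0.121, 0.0324]
ee_rot: [[-0.222, -0.975, 0.004], [-0.975, 0.222, 0.001], [-0.001, -0.004, -1.0]]
wrist_force: [-1.4, -0.4, -0.5]
gripper_width: 0.404
gripper_force: 30.0
```

{"op": "nudge_tcp", "data": {
  "steps": {"jaw":[0.36,0.36,0.36,0.36],"dx":[0,0,0,0],"dy":[0,0,0,0],"dz":[0,0,0,0],"wx":[0,0,0,0],"wy":[0,0,0,0],"wz":[0,0,0,0]}
}}

```text
time_s: 28.25
tcp_pos: [0.6043, -0.1213, 0.0311]
ee_rot: [[-0.223, -0.975, 0.001], [-0.975, 0.223, 0.001], [-0.001, -0.001, -1.0]]
wrist_force: [-0.4, -0.0, -0.5]
gripper_width: 0.404
gripper_force: 30.0
```

```bash
python3 go.py .6035,-.1202,.0225
```

```text
t 28.25 at [ 0.6043 -0.1213  0.0311] F [-0.4 -0.  -0.5] w 0.404 30.0
.6035,-.1202,.0225 d [-0.0009  0.001   0.0086] rv [-0.06  0.05  0.11]
```

{"op": "nudge_tcp", "data": {
  "steps": {"jaw":[0.36,0.36,0.36,0.36,0.36],"dx":[-0.001,-0.001,-0.001,-0.001,-0.001],"dy":[0.001,0.001,0.001,0.001,0.001],"dz":[0.003,0.006,0.007,0.007,0.007],"wx":[0,0,0,0,0],"wy":[0,0,0,0,0],"wz":[0,0,0,0,0]}
}}

```text
time_s: 28.75
tcp_pos: [0.6035, -0.12, 0.0238]
ee_rot: [[-0.223, -0.975, 0.001], [-0.975, 0.223, 0.001], [-0.001, -0.001, -1.0]]
wrist_force: [0.6, -0.7, -0.7]
gripper_width: 0.404
gripper_force: 30.0
```

{"op": "nudge_tcp", "data": {
  "steps": {"jaw":[0.36,0.36,0.36],"dx":[0,0,0],"dy":[0,0,0],"dz":[0.001,0.001,0.001],"wx":[0,0,0],"wy":[0,0,0],"wz":[0,0,0]}
}}

```text
time_s: 29.05
tcp_pos: [0.6035, -0.12, 0.023]
ee_rot: [[-0.223, -0.975, 0.001], [-0.975, 0.223, 0.001], [-0.001, -0.001, -1.0]]
wrist_force: [-0.1, 0.2, -0.8]
gripper_width: 0.401
gripper_force: 30.0
```

{"op": "nudge_tcp", "data": {
  "steps": {"jaw":[0.36,0.36,0.36],"dx":[0,0,0],"dy":[0,0,0],"dz":[0.001,0.001,0.001],"wx":[0,0,0],"wy":[0,0,0],"wz":[0,0,0]}
}}

```text
time_s: 29.35
tcp_pos: [0.6037, -0.1201, 0.0225]
ee_rot: [[-0.222, -0.975, 0.002], [-0.975, 0.222, 0.001], [-0.001, -0.001, -1.0]]
wrist_force: [-1.0, 0.2, 2.8]
gripper_width: 0.403
gripper_force: 30.0
```

{"op": "nudge_tcp", "data": {
  "steps": {"jaw":[0.5,0.62,0.62,0.62,0.62,0.62,0.62,0.62],"dx":[0,0,0,0,0,0,0,0],"dy":[0,0,0,0,0,0,0,0],"dz":[0,0,0,-0.03,-0.07,-0.11,-0.14,-0.14],"wx":[0,0,0,0,0,0,0,0],"wy":[0,0,0,0,0,0,0,0],"wz":[0,0,0,0,0,0,0,0]}
}}

```text
time_s: 30.15
tcp_pos: [0.6065, -0.1204, 0.1675]
ee_rot: [[-0.222, -0.975, 0.012], [-0.975, 0.222, -0.0], [-0.002, -0.012, -1.0]]
wrist_force: [0.7, -0.5, 0.8]
gripper_width: 0.62
gripper_force: 0.0
```

{"op": "nudge_tcp", "data": {
  "steps": {"jaw":[0.62,0.62,0.62,0.62,0.62,0.62,0.62,0.62],"dx":[-0.04,-0.08,-0.12,-0.16,-0.2,-0.222,-0.222,-0.222],"dy":[0,0,0,0,0.001,0.002,0.002,0.002],"dz":[0,0,0,0,0,0,0,0],"wx":[0,0,0,0,0,0,0,0],"wy":[0,0,0,0,0,0,0,0],"wz":[0,0,0,0,0,0,0,0]}
}}

```text
time_s: 30.95
tcp_pos: [0.6503, 0.0966, 0.1612]
ee_rot: [[-0.222, -0.975, -0.001], [-0.975, 0.222, 0.0], [0.0, 0.001, -1.0]]
wrist_force: [0.1, -0.2, -0.4]
gripper_width: 0.624
gripper_force: 0.0
```

{"op": "nudge_tcp", "data": {
  "steps": {"jaw":[0.62,0.62,0.62],"dx":[0,0,0],"dy":[0,0,0],"dz":[0,0,0],"wx":[0,0,0],"wy":[0,0,0],"wz":[0,0,0]}
}}

```text
time_s: 31.25
tcp_pos: [0.6508, 0.0956, 0.1623]
ee_rot: [[-0.224, -0.975, 0.001], [-0.975, 0.224, 0.001], [-0.001, -0.001, -1.0]]
wrist_force: [-0.2, 0.0, 1.1]
gripper_width: 0.618
gripper_force: 0.0
```

```bash
python3 go.py .6515,.0969,.037
```

```text
t 31.25 at [0.6508 0.0956 0.1623] F [-0.2  0.   1.1] w 0.618 0.0
.6515,.0969,.037 d [-0.0013 -0.0003  0.1253] rv [-0.05  0.05  0.03]
```

{"op": "nudge_tcp", "data": {
  "steps": {"jaw":[0.62,0.62,0.62,0.62,0.62,0.62,0.62,0.62],"dx":[-0.001,-0.001,-0.001,-0.001,-0.001,-0.001,-0.001,-0.001],"dy":[0,0,0,0,0,0,0,0],"dz":[0.04,0.08,0.105,0.12,0.123,0.123,0.123,0.123],"wx":[0,0,0,0,0,0,0,0],"wy":[0,0,0,0,0,0,0,0],"wz":[0,0,0,0,0,0,0,0]}
}}

```text
time_s: 32.05
tcp_pos: [0.6523, 0.0982, 0.0409]
ee_rot: [[-0.222, -0.975, 0.004], [-0.975, 0.222, 0.002], [-0.003, -0.004, -1.0]]
wrist_force: [-0.4, 0.1, -0.4]
gripper_width: 0.619
gripper_force: 0.0
```

{"op": "nudge_tcp", "data": {
  "steps": {"jaw":[0.5,0.4,0.34,0.3,0.3,0.3,0.3],"dx":[0,0,0,0,0,0,0],"dy":[0,0,0,0,0,0,0],"dz":[0,0,0,0,0,0,0],"wx":[0,0,0,0,0,0,0],"wy":[0,0,0,0,0,0,0],"wz":[0,0,0,0,0,0,0]}
}}

```text
time_s: 32.75
tcp_pos: [0.6515, 0.0979, 0.0393]
ee_rot: [[-0.223, -0.975, 0.002], [-0.975, 0.223, 0.001], [-0.001, -0.001, -1.0]]
wrist_force: [0.5, 0.1, 0.8]
gripper_width: 0.335
gripper_force: 30.0
```

{"op": "nudge_tcp", "data": {
  "steps": {"jaw":[0.3,0.3,0.3,0.3],"dx":[0,0,0,0],"dy":[0,0,0,0],"dz":[-0.003,-0.006,-0.006,-0.006],"wx":[0,0,0,0],"wy":[0,0,0,0],"wz":[0,0,0,0]}
}}

```text
time_s: 33.15
tcp_pos: [0.651, 0.0978, 0.045]
ee_rot: [[-0.223, -0.975, 0.001], [-0.975, 0.223, 0.001], [-0.001, -0.0, -1.0]]
wrist_force: [-1.0, -0.1, -1.0]
gripper_width: 0.335
gripper_force: 30.0
```

```bash
python3 go.py .654,.0980,.037
```

```text
t 33.15 at [0.651  0.0978 0.045 ] F [-1.  -0.1 -1. ] w 0.335 30.0
.654,.0980,.037 d [-0.0009 -0.0029  0.008 ] rv [-0.02  0.04  0.11]
```

{"op": "nudge_tcp", "data": {
  "steps": {"jaw":[0.3,0.3,0.3,0.3,0.3,0.3],"dx":[-0.0015,-0.0015,-0.0015,-0.0015,-0.0015,-0.0015],"dy":[-0.0028,-0.0028,-0.0028,-0.0028,-0.0028,-0.0028],"dz":[0,0.002,0.004,0.005,0.005,0.005],"wx":[0,0,0,0,0,0],"wy":[0,0,0,0,0,0],"wz":[0,0,0,0,0,0]}
}}

```text
time_s: 33.75
tcp_pos: [0.6542, 0.0986, 0.04]
ee_rot: [[-0.223, -0.975, 0.001], [-0.975, 0.223, 0.001], [-0.001, -0.001, -1.0]]
wrist_force: [0.2, 0.1, -1.7]
gripper_width: 0.336
gripper_force: 30.0
```

{"op": "nudge_tcp", "data": {
  "steps": {"jaw":[0.3,0.3,0.3],"dx":[0,0,0],"dy":[0,0,0],"dz":[0.001,0.001,0.001],"wx":[0,0,0],"wy":[0,0,0],"wz":[0,0,0]}
}}

```text
time_s: 34.05
tcp_pos: [0.6544, 0.0987, 0.0393]
ee_rot: [[-0.223, -0.975, 0.001], [-0.975, 0.223, 0.001], [-0.001, -0.001, -1.0]]
wrist_force: [-0.6, -0.9, -1.9]
gripper_width: 0.338
gripper_force: 30.0
```

{"op": "nudge_tcp", "data": {
  "steps": {"jaw":[0.3,0.3,0.3],"dx":[0,0,0],"dy":[0,0,0],"dz":[0.0006,0.0006,0.0006],"wx":[0,0,0],"wy":[0,0,0],"wz":[0,0,0]}
}}

```text
time_s: 34.35
tcp_pos: [0.6545, 0.0987, 0.0392]
ee_rot: [[-0.222, -0.975, 0.002], [-0.975, 0.222, 0.001], [-0.001, -0.002, -1.0]]
wrist_force: [-2.0, 0.6, 3.6]
gripper_width: 0.334
gripper_force: 30.0
```

{"op": "nudge_tcp", "data": {
  "steps": {"jaw":[0.3,0.3,0.3],"dx":[0,0,0],"dy":[0,0,0],"dz":[0.0006,0.0006,0.0006],"wx":[0,0,0],"wy":[0,0,0],"wz":[0,0,0]}
}}

```text
time_s: 34.65
tcp_pos: [0.6545, 0.0987, 0.0392]
ee_rot: [[-0.222, -0.975, 0.002], [-0.975, 0.222, 0.001], [-0.001, -0.002, -1.0]]
wrist_force: [-1.2, -0.1, 6.7]
gripper_width: 0.333
gripper_force: 30.0
```

Contact. Release, rise, retreat to the side with no objectives left on it (tool +x and +y), and check.

{"op": "nudge_tcp", "data": {
  "steps": {"jaw":[0.45,0.62,0.62,0.62,0.62,0.62,0.62,0.62],"dx":[0,0,0,0,0,0,0,0],"dy":[0,0,0,0,0,0,0,0],"dz":[0,0,0,-0.03,-0.07,-0.11,-0.15,-0.15],"wx":[0,0,0,0,0,0,0,0],"wy":[0,0,0,0,0,0,0,0],"wz":[0,0,0,0,0,0,0,0]}
}}

```text
time_s: 35.45
tcp_pos: [0.6578, 0.0993, 0.1953]
ee_rot: [[-0.222, -0.975, 0.014], [-0.975, 0.222, 0.004], [-0.007, -0.013, -1.0]]
wrist_force: [-0.3, 0.4, 0.7]
gripper_width: 0.623
gripper_force: 0.0
```

{"op": "nudge_tcp", "data": {
  "steps": {"jaw":[0.62,0.62,0.62,0.62,0.62,0.62,0.62,0.62],"dx":[0.035,0.07,0.105,0.14,0.175,0.21,0.25,0.29],"dy":[0.035,0.07,0.105,0.14,0.175,0.21,0.23,0.24],"dz":[0,0,0,0,0,0,0,0],"wx":[0,0,0,0,0,0,0,0],"wy":[0,0,0,0,0,0,0,0],"wz":[0,0,0,0,0,0,0,0]}
}}

```text
time_s: 36.25
tcp_pos: [0.353, -0.1314, 0.1873]
ee_rot: [[-0.221, -0.975, 0.001], [-0.975, 0.221, 0.001], [-0.001, -0.001, -1.0]]
wrist_force: [1.5, -0.6, 0.5]
gripper_width: 0.616
gripper_force: 0.0
```

{"op": "nudge_tcp", "data": {
  "steps": {"jaw":[0.62,0.62,0.62,0.62],"dx":[0.045,0.09,0.09,0.09],"dy":[0,0,0,0],"dz":[0,0,0,0],"wx":[0,0,0,0],"wy":[0,0,0,0],"wz":[0,0,0,0]}
}}

```text
time_s: 36.65
tcp_pos: [0.3348, -0.2193, 0.1869]
ee_rot: [[-0.226, -0.974, 0.0], [-0.974, 0.226, 0.001], [-0.001, -0.0, -1.0]]
wrist_force: [0.1, 0.1, 0.7]
gripper_width: 0.62
gripper_force: 0.0
```

```bash
python3 - <<'E'
from chk import *
from station import r, vision, workorder
C={n:vision.capture(n) for n in('side','top')}
a,b=C['side']['pixels'],C['top']['pixels']
cv2.imwrite('pics/final.png',np.hstack([cv2.resize(a[140:320,110:350,::-1],(400,300)),cv2.resize(b[90:240,120:420,::-1],(400,300))]))
for n,p in(('top',PT),('side',PS)): check(C,p,n)
E
```

```text
top 78 n 165 ctr 0.654 0.0976 R 0.0153 off mm 0.4 -0.5 top 0.097
top 64 n 175 ctr 0.6374 0.025 R 0.0166 off mm 0.5 0.2 top 0.084
top 50 n 191 ctr 0.62 -0.0478 R 0.0172 off mm 0.2 -0.0 top 0.07
top 36 n 220 ctr 0.6028 -0.1209 R 0.0185 off mm 0.2 -0.1 top 0.057
side 78 n 250 ctr 0.6517 0.0991 R 0.0165 off mm 1.6 -0.2 top 0.091
side 64 n 228 ctr 0.634 0.0258 R 0.0176 off mm 0.8 -1.6 top 0.077
side 50 n 195 ctr 0.6168 -0.0465 R 0.0183 off mm 0.5 -0.6 top 0.065
side 36 n 167 ctr 0.5997 -0.1181 R 0.0188 off mm 0.4 0.3 top 0.051
```

View pics/final.png

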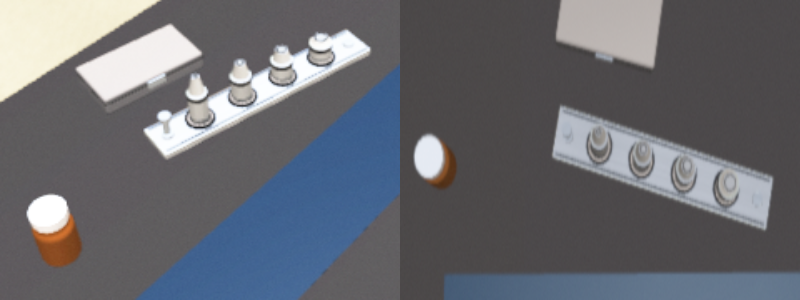

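All four stand upright in height order from the post (crop (200,100) to (320,50)), centred within about 1–2 mm. The jar stands as it was at the left. Handing in.

```bash
python3 -c "
from station import r, vision, workorder
print(workorder.finish_job())"
```

```text
the job is handed in; nothing more can be done
None
```

The job is handed in: all four objectives stand upright on the pads, tallest next to the post down to the shortest, each measured within about 2 mm of its pad centre, and the amber jar was left standing where it was.

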